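# Fit the casting flasks over their wax trees

## Robot

A 6-joint arm with a two-finger parallel gripper is mounted at the origin on the work surface. World frame = base frame: x ahead of the robot, y to its left, z up, the work surface at z = 0. Lengths are in m, angles in rad, forces in N, time in s.
With the tool pointing down it reaches from about 0.225 to 0.875 m from the base axis. Payload 3.4 kg.
Tool frame: the origin (TCP) lies between the finger pads; the fingertips stand 19 mm ahead of it and the grasp point (between the pads) is the TCP; z points along the fingers, y is the line along which they close (so a half turn about z gives the same grasp; the last joint's range is limited). The gripper opens to 85 mm and grips with 20 to 120 N. Pads are 22 mm wide; open, the fingers measure 114 mm over their backs; the gripper's body (76 mm by 85 mm) begins 54 mm behind the grasp point. The pads swing forward as they close: fully open they stand 13 mm farther back than shut.
Start: joints at [-1.427, 0.276, 1.505, -0, 1.361, -0.121], TCP at [0.15, -0.555, 0.25] pointing down, gripper open.
Joint ranges: [-2.89, 2.89], [-0.75, 2.08], [0.22, 2.7], [-1.18, 4.32], [0.11, 2.71], [-2.7, 2.7]. Speed limits (rad/s): [2.57, 2.57, 3.14, 3.14, 3.14, 3.14].

## Interface

Orientations are given as a unit quaternion [w, x, y, z].
In Python, from rig import get_state, imaging, ticket gives the robot as it stands. The module is installed in compiled form; this text tells all that it offers.
- The arm moves only by the shell command python3 -m inch 'ROWS' [FORCE]. ROWS is JSON, a list of rows, each an object with "claw": the opening, from -1 (shut) to 1 (fully open); "travel": the shift along the world's x, y, z in units of 200 mm (1.0 is 200 mm), a list of three; "turn": the turn about the world's z in units of 180 degrees (1.0 is 180 degrees). A call has 1 to 5 rows; each row is the pose to reach, as a shift and turn from the pose commanded when the call began, turning the shorter way round; what a row does not reach only later rows make up. A row lasts 1/10 s, in which the tool goes at most 50 mm and 8.59 degrees, less where a joint would pass 70% of its speed; a pose out of reach is approached as far as the arm can. A call with a number of a shift or a turn outside -1 to 1 is refused whole. A call with a gripper value outside its range is refused whole. The fingers move at their own pace and stop on an object; FORCE is the grip in N (left out, the last holds). Time passes only in rows, so rows that repeat a pose let the fingers close. It gives the time, the measured TCP pose, the force, the opening and the grip force at its end, in the units of the state.
- get_state(): the state, without advancing time (a new reading comes with each control period).
- imaging.get_image(name): name is "side" or "top"; returns the picture (480x640x3 uint8, red, green, blue); there is no depth.
- imaging.camera_params(name): a dict with "camera_matrix" (3x3 intrinsics, pixels), "cam_to_world" (4x4, takes a point from camera to world coordinates). Camera axes: x right, y down, z forward; pixel columns grow to the right and rows downward; lengths in m; the calibration is good to about 2 mm. A picture is of the moment at which its call begins. camera_params takes no time and is no camera call.
- ticket.sign_off(): hands the job in; it is judged then, once.
The state is a dict: "clock": time; "qpos": joint angles; "qd": joint speeds; "effort": joint torques, N m; "position": TCP position; "ee_rot": TCP orientation; "contact_force": force on the tool from outside, world axes, zero at the start; "moment": the same for the moment, N m; "width": finger opening in m; "gripper_force": force on a finger pad.
Only numpy, scipy, OpenCV 4.12 (cv2) and the standard library are available. Lean on these libraries where they do the work, as an engineer would, in place of code of your own. Each camera call takes 0.05 s, during which the arm holds its last target. There are 200 camera calls.

## Task

Get the casting flasks ready for investing: lower each of the four steel flasks gently over the wax tree on the rubber base of its own size, so that it stands flat on the floor of that base inside the lip, all four bases still standing on the bench. The wax is brittle, so do not drop the flasks or press them down hard, and do not knock the glass jar and the paper cup about.

Things in the scene. Friction and masses are not known exactly. Their poses are not given: they have to be found in the camera images.
- flask_38: plain steel casting flask: a tube open at both ends, 38 mm outer diameter, wall 2 mm, 54 mm tall, standing on end. Origin: centre of its underside; z along its axis, up. About 101 g.
- flask_46: plain steel casting flask: a tube open at both ends, 46 mm outer diameter, wall 2 mm, 60 mm tall, standing on end. Origin: centre of its underside; z along its axis, up. About 135 g.
- flask_55: plain steel casting flask: a tube open at both ends, 55 mm outer diameter, wall 2 mm, 67 mm tall, standing on end. Origin: centre of its underside; z along its axis, up. About 181 g.
- flask_64: plain steel casting flask: a tube open at both ends, 64 mm outer diameter, wall 2 mm, 74 mm tall, standing on end. Origin: centre of its underside; z along its axis, up. About 232 g.
- base_38: loose black rubber base for the 38 mm flask: round dish, floor 7 mm above its underside, flared lip 18 mm high, inside 46 mm across at the floor, 55 mm at the mouth, 63 mm outside. Green wax tree (one wax ring on a stem) at the centre, top 46 mm above the underside, within 9 mm of the axis. Flask seated: its rim is 61 mm above the bench. Origin: centre of underside; z up.
- base_46: loose black rubber base for the 46 mm flask: round dish, floor 7 mm above its underside, flared lip 18 mm high, inside 54 mm across at the floor, 63 mm at the mouth, 71 mm outside. Green wax tree (six small wax discs) at the centre, top 50 mm above the underside, within 13 mm of the axis. Flask seated: its rim is 67 mm above the bench. Origin: centre of underside; z up.
- base_55: loose black rubber base for the 55 mm flask: round dish, floor 7 mm above its underside, flared lip 18 mm high, inside 63 mm across at the floor, 72 mm at the mouth, 80 mm outside. Green wax tree (eight wax rings) at the centre, top 55 mm above the underside, within 17.5 mm of the axis. Flask seated: its rim is 74 mm above the bench. Origin: centre of underside; z up.
- base_64: loose black rubber base for the 64 mm flask: round dish, floor 7 mm above its underside, flared lip 18 mm high, inside 72 mm across at the floor, 81 mm at the mouth, 89 mm outside. Green wax tree (ten wax rings) at the centre, top 60 mm above the underside, within 22 mm of the axis. Flask seated: its rim is 81 mm above the bench. Origin: centre of underside; z up.
- jar: bystander: closed glass jar with a metal cap, 56 mm diameter, 62 mm tall. Origin: centre of its underside; z up.
- cup: bystander: white paper cup, 76 mm across the rim, 88 mm tall, light. Origin: centre of its underside; z up.

How it is judged:
By the outcome, as a careful person would: the job done as asked, in the order asked, and still so for the second after the job is handed in, with the robot touching nothing.
It also fails if it takes over 93 s, if anything falls off the work surface, if the arm or the gripper's body presses on something with over 40 N, if the wrist force passes 120 N, or if a joint passes its speed limit or range.

## Working session

There is one attempt and no reset: what is moved stays moved. The work goes in short steps, Python scripts to look and compute and a shell command to move; the robot and the scene stay as the last step left them, time stands still between calls to the robot, and variables do not carry over. Pictures are saved under pics/ and viewed, at most 14 in all, crops included, and the job is handed in when it is done.

```bash
mkdir -p pics; python3 - <<'E'
from rig import get_state, imaging
import cv2,numpy as np
for n in("top","side"):
    im=imaging.get_image(n); cv2.imwrite(f"pics/{n}0.png",im[:,:,::-1]); p=imaging.camera_params(n); print(n,np.round(p["camera_matrix"],1).tolist(),np.round(p["cam_to_world"],3).tolist())
s=get_state(); print({k:np.round(v,3).tolist() for k,v in s.items()})
E
```

```text
top [[572.5, 0.0, 314.4], [0.0, 572.5, 233.7], [0.0, 0.0, 1.0]] [[0.005, -0.992, 0.124, 0.327], [-1.0, -0.005, 0.005, 0.007], [-0.005, -0.124, -0.992, 1.486], [0.0, 0.0, 0.0, 1.0]]
side [[506.2, 0.0, 320.7], [0.0, 506.2, 238.8], [0.0, 0.0, 1.0]] [[-0.952, -0.22, 0.215, 0.295], [-0.307, 0.667, -0.679, 0.719], [0.006, -0.712, -0.702, 0.791], [0.0, 0.0, 0.0, 1.0]]
{'clock': 0.1, 'qpos': [-1.427, 0.277, 1.506, 0.0, 1.361, -0.121], 'qd': [-0.001, -0.001, -0.003, 0.001, 0.001, 0.002], 'effort': [0.001, -41.77, -24.641, -0.0, 0.006, -0.0], 'position': [0.15, -0.554, 0.25], 'ee_rot': [-0.001, 0.991, 0.132, -0.0], 'contact_force': [0.043, 0.745, 1.024], 'moment': [-0.004, 0.004, -0.021], 'gripper_force': 0.0, 'width': 0.085}
```

View pics/top0.png

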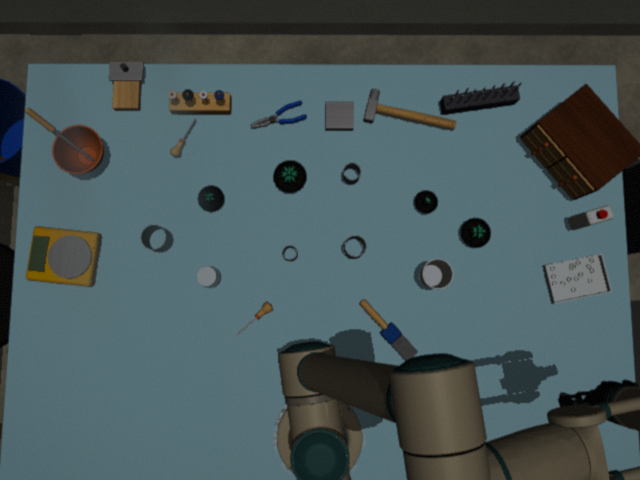

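View pics/side0.png

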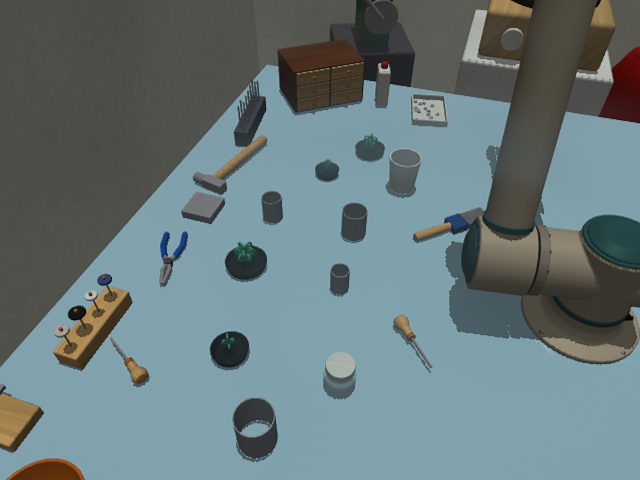

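The top view shows bases at about (290,176), (211,198), (426,202) and (475,233). The flasks are at (156,238), (290,253), (353,247) and (351,173), the jar at (207,276) and the cup at (435,274). The side view agrees. Next I fit the positions with projected silhouettes.

```bash
cat > h.py <<'E'
import numpy as np,cv2
from rig import imaging
from scipy.optimize import minimize
P={n:imaging.camera_params(n) for n in("top","side")}
def proj(n,p):
    p=np.atleast_2d(p);M=np.linalg.inv(P[n]["cam_to_world"]);c=p@M[:3,:3].T+M[:3,3];q=c@np.array(P[n]["camera_matrix"]).T;return q[:,:2]/q[:,2:]
def back(n,uv,z):
    K=np.array(P[n]["camera_matrix"]);T=np.array(P[n]["cam_to_world"]);d=T[:3,:3]@np.linalg.solve(K,[uv[0],uv[1],1]);o=T[:3,3];return (o+d*(z-o[2])/d[2])[:2]
A=np.linspace(0,2*np.pi,73)
def ring(x,y,z,r):return np.c_[x+r*np.cos(A),y+r*np.sin(A),0*A+z]
# rings: (z,r)
SH={}
for d,h in((38,54),(46,60),(55,67),(64,74)):
    SH[f"f{d}"]=[(0,d/2e3),(h/1e3,d/2e3)]
    SH[f"b{d}"]=[(0,(d+25)/2e3),(.018,(d+25)/2e3)]
def hull(n,k,x,y,z0=0):
    return cv2.convexHull(np.vstack([proj(n,ring(x,y,z+z0,r)) for z,r in SH[k]]).astype(np.float32))[:,0]
def mask(im):  # objects: not table-blue in chroma
    f=im.astype(float);return ((f[...,2]-f[...,0])/(f.sum(2)+1)<0.10).astype(np.uint8)
def fit(n,m,k,x,y,z0=0,S=8,W=45):
    c=proj(n,[[x,y,.02]])[0].round().astype(int);x0,y0=c-W
    sub=m[y0:y0+2*W,x0:x0+2*W].astype(np.uint8)
    l,lab=cv2.connectedComponents(sub)
    ids=np.bincount(lab[W-14:W+14,W-14:W+14][sub[W-14:W+14,W-14:W+14]>0]);sub=(lab==ids.argmax()).astype(np.uint8)
    cs,_=cv2.findContours(sub,cv2.RETR_EXTERNAL,cv2.CHAIN_APPROX_NONE);sub[:]=0;cv2.drawContours(sub,cs,-1,1,-1)
    big=np.kron(sub,np.ones((S,S),np.uint8))
    def cost(p):
        h=(hull(n,k,p[0],p[1],z0)-[x0-.5,y0-.5])*S-.5
        t=np.zeros_like(big);cv2.fillPoly(t,[np.round(h*16).astype(np.int32)],1,shift=4)
        return (t!=big).sum()/max(t.sum(),1)
    r=minimize(cost,[x,y],method="Nelder-Mead",options=dict(initial_simplex=[[x,y],[x+.006,y],[x,y+.006]],xatol=1e-4))
    return r.x,r.fun
E
cat > m.py <<'E'
from h import *
G={"f64":(156,238),"f38":(290,253),"f55":(353,247),"f46":(351,173),"b64":(290,176),"b46":(211,198),"b38":(426,202),"b55":(475,233)}
T={n:imaging.get_image(n) for n in P};M={n:mask(T[n]) for n in P}
for k,uv in G.items():
    g=back("top",uv,.03);o=[k]
    for n in P:
        p,c=fit(n,M[n],k,*g);o+=[n,np.round(p*1e3,1).tolist(),round(c,3)]
        cv2.polylines(T[n],[np.round(hull(n,k,*p)*16).astype(np.int32)],True,(255,0,0),1,shift=4)
    print(*o)
t=cv2.resize(T["top"][140:290,120:510],None,fx=2,fy=2);s=cv2.resize(T["side"][110:470,180:450],None,fx=.8*1.05,fy=.8*1.05)
mm=cv2.resize(M["top"][140:290,120:510]*255,None,fx=2,fy=2,interpolation=0)
cv2.imwrite("pics/fit.png",np.vstack([t[:,:,::-1],cv2.cvtColor(mm,8)])[:600]);
E
python3 m.py
```

```text
f64 top [496.4, 418.1] 0.13 side [514.2, 452.3] 2.322
f38 top [461.7, 77.7] 0.189 side [397.6, 134.0] 12.099
f55 top [478.0, -87.8] 0.16 side [397.9, -18.9] 7.103
f46 top [669.2, -79.7] 0.204 side [582.4, -2.6] 10.358
b64 top [666.2, 81.1] 0.135 side [617.8, 123.8] 4.64
b46 top [606.9, 285.8] 0.326 side [571.8, 315.4] 4.801
b38 top [598.1, -275.7] 0.203 side [490.2, -185.2] 14.525
b55 top [519.5, -405.7] 0.222 side [416.3, -299.9] 10.615
```

View pics/fit.png

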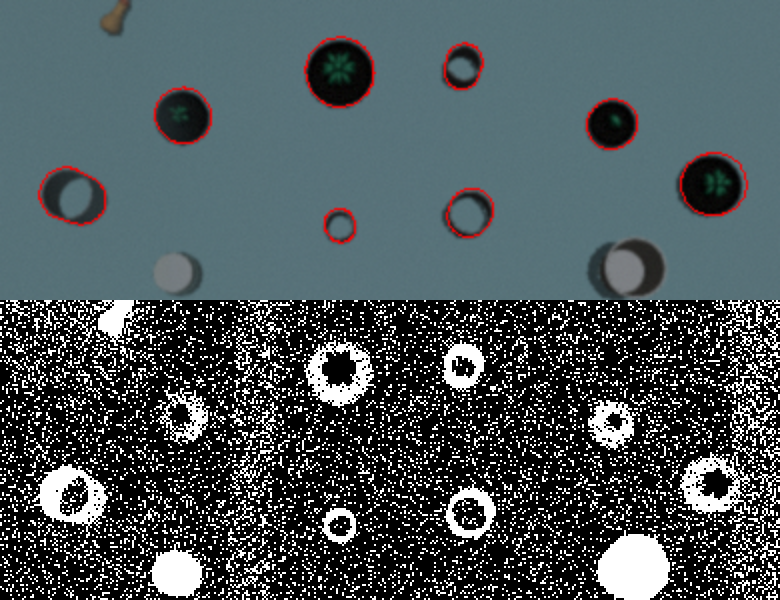

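The overlay shows the top fits are close, but the mask is noisy and base_55 is about 1 px off. I'll average frames and use a cleaner mask.

```bash
cat > m2.py <<'E'
from h import *
G={"f64":(.496,.418),"f38":(.462,.078),"f55":(.478,-.088),"f46":(.669,-.080),"b64":(.666,.081),"b46":(.607,.286),"b38":(.598,-.276),"b55":(.52,-.404)}
T={};M={}
for n in P:
    f=np.mean([imaging.get_image(n).astype(float) for _ in range(5)],0);T[n]=f.clip(0,255).astype(np.uint8).copy()
    bg=np.dstack([cv2.medianBlur(T[n][...,i],151) for i in range(3)]).astype(float)
    ch=(f[...,2]-f[...,0])/(f.sum(2)+1);cb=(bg[...,2]-bg[...,0])/(bg.sum(2)+1)
    lum=f.sum(2)/bg.sum(2)
    M[n]=cv2.medianBlur(((ch<cb*.6)|(lum<.45)).astype(np.uint8),3)
for k,g in G.items():
    o=[k]
    for n in P:
        p,c=fit(n,M[n],k,*g);o+=[n,np.round(p*1e3,1).tolist(),round(c,3)]
        cv2.polylines(T[n],[np.round(hull(n,k,*p)*16).astype(np.int32)],True,(255,0,0),1,shift=4)
    print(*o)
t=cv2.resize(T["top"][150:270,130:510],(600,190));u=cv2.resize(M["top"][150:270,130:510]*255,(600,190),interpolation=0)
s=cv2.resize(np.hstack([T["side"][110:470,190:440],cv2.cvtColor(M["side"][110:470,190:440]*255,8)]),(285*2-0,410))
c=np.zeros((600,790,3),np.uint8);c[:410,:570]=s;c[410:,:600]=t;c[:400,590:]=0
cv2.imwrite("pics/fit2.png",c[:,:,::-1])
E
python3 m2.py
```

```text
f64 top [496.3, 417.9] 0.739 side [494.9, 413.4] 0.039
f38 top [462.4, 77.7] 0.851 side [459.1, 73.9] 0.088
f55 top [478.1, -88.5] 0.795 side [474.9, -90.5] 0.072
f46 top [669.9, -80.2] 0.702 side [666.8, -83.7] 0.088
b64 top [664.1, 81.1] 0.101 side [664.3, 73.5] 0.133
b46 top [604.8, 285.9] 0.166 side [605.5, 279.7] 0.142
b38 top [596.8, -274.0] 0.129 side [597.5, -281.3] 0.385Traceback (most recent call last):
  File "m2.py", line 13, in <module>
    p,c=fit(n,M[n],k,*g);o+=[n,np.round(p*1e3,1).tolist(),round(c,3)]
        ~~~^^^^^^^^^^^^^
  File "h.py", line 24, in fit
    ids=np.bincount(lab[W-14:W+14,W-14:W+14][sub[W-14:W+14,W-14:W+14]>0]);sub=(lab==ids.argmax()).astype(np.uint8)
                                                                                    ~~~~~~~~~~^^
ValueError: attempt to get argmax of an empty sequence
```

```bash
python3 - <<'E'
s=open('h.py').read()
a=s.index("    l,lab=");b=s.index("    cs,_=")
s=s[:a]+'''    roi=np.zeros_like(sub);cv2.fillPoly(roi,[np.round(hull(n,k,x,y,z0)-[x0,y0]).astype(np.int32)],1)
    sub=cv2.morphologyEx(sub&cv2.dilate(roi,np.ones((9,9))),cv2.MORPH_CLOSE,np.ones((3,3)))
    sub=cv2.medianBlur(sub,3)
'''+s[b:]
open('h.py','w').write(s)
m=open('m2.py').read().replace('(lum<.45)','(lum<.55)')
m=m.replace("c[:400,590:]=0","")
open('m2.py','w').write(m)
E
python3 m2.py
```

```text
f64 top [494.7, 416.9] 0.51 side [494.5, 414.4] 0.04
f38 top [460.4, 77.6] 0.751 side [459.0, 74.9] 0.061
f55 top [476.0, -86.0] 0.647 side [474.7, -89.8] 0.053
f46 top [667.0, -78.8] 0.417 side [666.2, -82.0] 0.061
b64 top [663.7, 81.1] 0.065 side [663.3, 75.2] 0.087
b46 top [603.4, 286.2] 0.126 side [603.2, 282.8] 0.097
b38 top [597.8, -274.7] 0.095 side [594.2, -278.1] 0.181
b55 top [516.3, -400.5] 0.069 side [516.9, -409.3] 0.144
```

View pics/fit2.png

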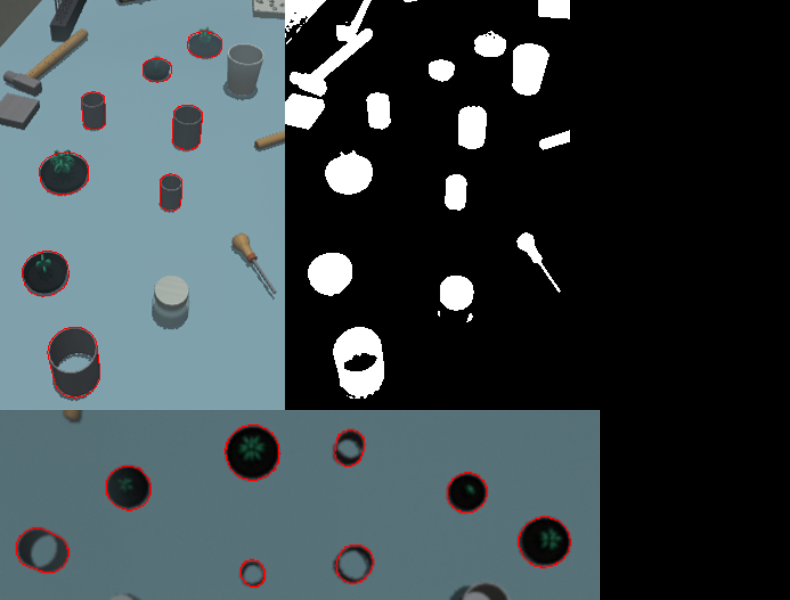

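The flask fits now agree between cameras to about 3 mm. The side overlay shows flasks at, for example, (93,111), (187,127) and (171,192), hugged by their outlines. I'll use the camera averages and move to flask_38.

```bash
R='python3 -m inch'
$R '[{"claw":1,"travel":[0.387,0.788,0],"turn":0},{"claw":1,"travel":[0.387,0.788,0],"turn":0},{"claw":1,"travel":[0.387,0.788,0],"turn":0},{"claw":1,"travel":[0.387,0.788,0],"turn":0}]' 30
$R '[{"claw":1,"travel":[0.387,0.788,0],"turn":0},{"claw":1,"travel":[0.387,0.788,0],"turn":0},{"claw":1,"travel":[0.387,0.788,0],"turn":0},{"claw":1,"travel":[0.387,0.788,0],"turn":0}]'
$R '[{"claw":1,"travel":[0.387,0.788,-0.2],"turn":0},{"claw":1,"travel":[0.387,0.788,-0.2],"turn":0},{"claw":1,"travel":[0.387,0.788,-0.2],"turn":0},{"claw":1,"travel":[0.387,0.788,-0.2],"turn":0}]'
$R '[{"claw":1,"travel":[0.387,0.788,-0.2],"turn":0},{"claw":1,"travel":[0.387,0.788,-0.2],"turn":0},{"claw":1,"travel":[0.387,0.788,-0.2],"turn":0},{"claw":1,"travel":[0.387,0.788,-0.2],"turn":0},{"claw":1,"travel":[0.387,0.788,-0.2],"turn":0}]'
```

```text
clock: 1.6
position: [0.2287, -0.3936, 0.2503]
ee_rot: [-0.001, 0.991, 0.133, 0.0]
contact_force: [0.3, -1.0, -0.1]
width: 0.0851
gripper_force: 0.0
clock: 2.0
position: [0.3058, -0.2363, 0.2505]
ee_rot: [-0.001, 0.991, 0.133, 0.0]
contact_force: [0.2, -0.9, -0.6]
width: 0.0854
gripper_force: 0.0
clock: 2.4
position: [0.383, -0.0792, 0.2099]
ee_rot: [-0.001, 0.991, 0.133, 0.0]
contact_force: [0.3, 0.8, 1.2]
width: 0.0857
gripper_force: 0.0
clock: 2.9
position: [0.4612, 0.0785, 0.1695]
ee_rot: [-0.001, 0.991, 0.134, -0.0]
contact_force: [0.3, -0.7, 0.0]
width: 0.0853
gripper_force: 0.0
```

```bash
R='python3 -m inch'
$R '[{"claw":1,"travel":[-0.007,-0.011,-0.25],"turn":0},{"claw":1,"travel":[-0.007,-0.011,-0.45],"turn":0},{"claw":1,"travel":[-0.007,-0.011,-0.58],"turn":0},{"claw":1,"travel":[-0.007,-0.011,-0.66],"turn":0},{"claw":1,"travel":[-0.007,-0.011,-0.66],"turn":0}]' 30
$R '[{"claw":-1,"travel":[0,0,0],"turn":0},{"claw":-1,"travel":[0,0,0],"turn":0},{"claw":-1,"travel":[0,0,0],"turn":0},{"claw":-1,"travel":[0,0,0],"turn":0},{"claw":-1,"travel":[0,0,0],"turn":0}]'
$R '[{"claw":-1,"travel":[0,0,0],"turn":0},{"claw":-1,"travel":[0,0,0],"turn":0},{"claw":-1,"travel":[0,0,0],"turn":0},{"claw":-1,"travel":[0,0,0],"turn":0},{"claw":-1,"travel":[0,0,0],"turn":0}]'
```

```text
clock: 3.4
position: [0.4567, 0.0724, 0.0367]
ee_rot: [-0.0, 0.991, 0.132, -0.003]
contact_force: [-0.3, 1.2, -0.3]
width: 0.0854
gripper_force: 0.0
clock: 3.9
position: [0.4595, 0.0733, 0.0397]
ee_rot: [0.0, 0.991, 0.132, 0.001]
contact_force: [-0.9, 0.8, 4.9]
width: 0.0383
gripper_force: 29.5
clock: 4.4
position: [0.4595, 0.0733, 0.0397]
ee_rot: [0.0, 0.991, 0.132, 0.001]
contact_force: [-1.6, -0.4, 5.8]
width: 0.0381
gripper_force: 29.5
```

```bash
R='python3 -m inch'
$R '[{"claw":-1,"travel":[0,0,0.2],"turn":0},{"claw":-1,"travel":[0,0,0.4],"turn":0},{"claw":-1,"travel":[0,0,0.6],"turn":0},{"claw":-1,"travel":[0,0,0.6],"turn":0}]'
$R '[{"claw":-1,"travel":[0.344,-0.874,0],"turn":0},{"claw":-1,"travel":[0.344,-0.874,0],"turn":0},{"claw":-1,"travel":[0.344,-0.874,0],"turn":0},{"claw":-1,"travel":[0.344,-0.874,0],"turn":0}]'
$R '[{"claw":-1,"travel":[0.344,-0.874,0],"turn":0},{"claw":-1,"travel":[0.344,-0.874,0],"turn":0},{"claw":-1,"travel":[0.344,-0.874,0],"turn":0},{"claw":-1,"travel":[0.344,-0.874,0],"turn":0},{"claw":-1,"travel":[0.344,-0.874,0],"turn":0}]'
cat > look.py <<'E'
import sys
from h import *
k=sys.argv[1];b=list(map(float,sys.argv[2:4]));f=list(map(float,sys.argv[4:7]))
tiles=[]
for n in P:
    im=np.mean([imaging.get_image(n).astype(float) for _ in range(2)],0).astype(np.uint8).copy()
    c=proj(n,[[b[0],b[1],.08]])[0].astype(int);x0,y0=np.clip(c-[50,60],0,[540,360])
    im=cv2.resize(im[y0:y0+120,x0:x0+100],None,fx=4,fy=4,interpolation=2).astype(np.uint8)
    im=np.clip(im.astype(float)*1.4,0,255).astype(np.uint8)
    def dr(r,col): cv2.polylines(im,[np.round(((proj(n,r)-[x0-.5,y0-.5])*4-.5)*16).astype(np.int32)],True,col,1,shift=4)
    for z,r in SH["b"+k]: dr(ring(b[0],b[1],z,r),(255,0,0))
    for z,r in SH["f"+k]: dr(ring(f[0],f[1],z+f[2],r),(255,255,0))
    tiles.append(im)
cv2.imwrite(sys.argv[7],np.hstack(tiles)[:,:,::-1])
E
python3 look.py 38 .597 -.2762 .597 -.2762 .12 pics/l38.png
```

```text
clock: 4.8
position: [0.4626, 0.0733, 0.164]
ee_rot: [0.001, 0.991, 0.132, 0.006]
contact_force: [-0.0, 0.4, -1.2]
width: 0.0381
gripper_force: 30.8
clock: 5.2
position: [0.528, -0.1041, 0.1579]
ee_rot: [0.0, 0.991, 0.132, 0.0]
contact_force: [0.8, 1.2, -1.1]
width: 0.0383
gripper_force: 30.9
clock: 5.7
position: [0.5976, -0.2819, 0.1569]
ee_rot: [0.002, 0.992, 0.13, 0.0]
contact_force: [0.7, 0.5, -0.1]
width: 0.0383
gripper_force: 31.0
```

View pics/l38.png

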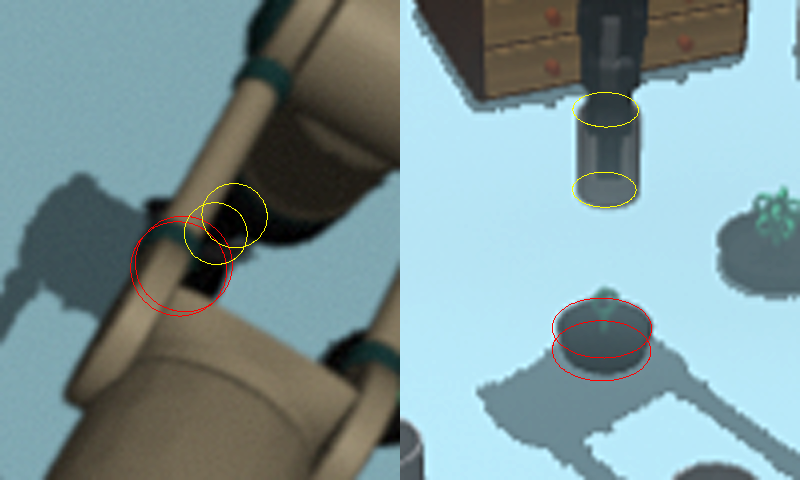

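The side view shows the held flask at (608,160) centred over base_38 at (604,340), about 1 px to the right. The arm hides the top view. I'll check the settled pose next.

```bash
R='python3 -m inch'
$R '[{"claw":-1,"travel":[0,0,0],"turn":0},{"claw":-1,"travel":[0,0,0],"turn":0}]'
cat > rel.py <<'E'
# fit held flask (side cam, lower part) by edges: mask the side image, compare left/right/bottom silhouette with model at TCP pose
import sys
from h import *
from rig import get_state
k=sys.argv[1];off=float(sys.argv[2]) # flask bottom below TCP
b=list(map(float,sys.argv[3:5]))
p=np.array(get_state()["position"]);f=np.mean([imaging.get_image("side").astype(float) for _ in range(3)],0)
u=f.clip(0,255).astype(np.uint8);bg=np.dstack([cv2.medianBlur(u[...,i],151) for i in range(3)]).astype(float)
ch=(f[...,2]-f[...,0])/(f.sum(2)+1);cb=(bg[...,2]-bg[...,0])/(bg.sum(2)+1);m=cv2.medianBlur(((ch<cb*.6)|(f.sum(2)/bg.sum(2)<.55)).astype(np.uint8),3)
def ext(h):return h[:,0].min(),h[:,0].max(),h[:,1].max()
hf=hull("side","f"+k,p[0],p[1],p[2]-off);bot=proj("side",ring(p[0],p[1],p[2]-off,SH["f"+k][0][1]))
cy=int(bot[:,1].mean());cx=int(bot[:,0].mean())
rows=m[cy-5:cy-1,cx-45:cx+45];w=[np.flatnonzero(r) for r in rows]
def run(r): # run around centre
    a=45
    while r[a-1]:a-=1
    e=45
    while r[e+1]:e+=1
    return a+cx-45,e+1+cx-45
rr=np.mean([run(r) for r in rows],0)-.5
col=m[:,cx-2:cx+3];bt=[]
for i in range(5):
    v=cy
    while col[v,i]:v+=1
    bt.append(v-.5)
print("tcp",p.round(4),"flask obs L,R,bottom",rr,np.mean(bt),"model",np.round([bot[:,0].min(),bot[:,0].max(),bot[:,1].max()],1))
B=SH["b"+k][0][1];hb=hull("side","b"+k,*b);c=proj("side",[[b[0],b[1],.0]])[0].astype(int)
r2=m[c[1]-6:c[1]-1,:];Lr=[]
for r in r2:
    a=c[0]
    while r[a-1]:a-=1
    e=c[0]
    while r[e+1]:e+=1
    Lr.append((a-.5,e+.5))
def hw(y): # model extents per row
    t=np.zeros((480,640),np.uint8);cv2.fillPoly(t,[np.round(hb*16).astype(np.int32)],1,shift=4);v=np.flatnonzero(t[y]);return v[0]-.5,v[-1]+.5
Lm=[hw(y) for y in range(c[1]-6,c[1]-1)]
bt=[]
for i in range(-2,3):
    v=c[1]
    while m[v,c[0]+i]:v+=1
    bt.append(v-.5)
print("base obs mid",np.mean(Lr),"bottom",np.mean(bt),"model mid",np.mean(Lm).round(1),"bottom",hb[:,1].max().round(1))
# px per metre
q=proj("side",[[b[0],b[1],0],[b[0]+.001,b[1],0],[b[0],b[1]+.001,0]]);J=(q[1:]-q[0]).T
db=np.linalg.solve(J,[np.mean(Lr)-np.mean(Lm),np.mean(bt)-hb[:,1].max()])
q=proj("side",[[p[0],p[1],p[2]-off],[p[0]+.001,p[1],p[2]-off],[p[0],p[1]+.001,p[2]-off]]);J=(q[1:]-q[0]).T
fo=np.array([rr.mean()-(bot[:,0].min()+bot[:,0].max())/2])
df=np.linalg.solve(J,[fo[0],0])
print("base correction mm",db.round(1),"flask x corr if y,z right",(fo[0]/J[0,0]).round(1),"bottom px err",round(float(np.mean([0])+0),1))
E
python3 rel.py 38 .0385 .597 -.2762
```

```text
clock: 6.1
position: [0.596, -0.2751, 0.1586]
ee_rot: [-0.0, 0.991, 0.133, -0.0]
contact_force: [-0.2, -0.5, -1.3]
width: 0.038
gripper_force: 31.0
tcp [ 0.596  -0.2751  0.1586] flask obs L,R,bottom [319.5 334.5] 137.5 model [318.9 334.8 138.6]
base obs mid 326.7 bottom 180.3 model mid 326.0 bottom 181.7
base correction mm [ 0.1 -6.2] flask x corr if y,z right -0.4 bottom px err 0.0
```

```bash
R='python3 -m inch'
$R '[{"claw":-1,"travel":[-0.005,-0.007,-0.12],"turn":0},{"claw":-1,"travel":[-0.005,-0.007,-0.24],"turn":0},{"claw":-1,"travel":[-0.005,-0.007,-0.34],"turn":0},{"claw":-1,"travel":[-0.005,-0.007,-0.43],"turn":0},{"claw":-1,"travel":[-0.005,-0.007,-0.5],"turn":0}]'
$R '[{"claw":-1,"travel":[0,0,0],"turn":0},{"claw":-1,"travel":[0,0,-0.015],"turn":0},{"claw":-1,"travel":[0,0,-0.03],"turn":0},{"claw":-1,"travel":[0,0,-0.04],"turn":0},{"claw":-1,"travel":[0,0,-0.04],"turn":0}]'
```

```text
clock: 6.75
position: [0.5949, -0.2774, 0.0572]
ee_rot: [-0.0, 0.991, 0.132, -0.0]
contact_force: [0.6, -0.6, -1.0]
width: 0.038
gripper_force: 31.0
clock: 7.25
position: [0.5954, -0.2779, 0.0506]
ee_rot: [0.0, 0.991, 0.132, 0.0]
contact_force: [-0.4, 0.6, -1.6]
width: 0.038
gripper_force: 31.0
```

```bash
R='python3 -m inch'
$R '[{"claw":-1,"travel":[0,0,-0.007],"turn":0},{"claw":-1,"travel":[0,0,-0.012],"turn":0},{"claw":-1,"travel":[0,0,-0.012],"turn":0}]'
$R '[{"claw":-1,"travel":[0,0,-0.005],"turn":0},{"claw":-1,"travel":[0,0,-0.005],"turn":0},{"claw":-1,"travel":[0,0,-0.005],"turn":0}]'
```

```text
clock: 7.55
position: [0.5952, -0.2778, 0.0478]
ee_rot: [-0.0, 0.991, 0.132, -0.0]
contact_force: [0.4, 0.9, -0.2]
width: 0.0376
gripper_force: 31.0
clock: 7.85
position: [0.5953, -0.2778, 0.0469]
ee_rot: [0.0, 0.991, 0.132, -0.0]
contact_force: [0.6, -0.3, -1.0]
width: 0.0382
gripper_force: 31.0
```

```bash
R='python3 -m inch'
$R '[{"claw":-1,"travel":[0,0,-0.005],"turn":0},{"claw":-1,"travel":[0,0,-0.005],"turn":0},{"claw":-1,"travel":[0,0,-0.005],"turn":0}]'
$R '[{"claw":-1,"travel":[0,0,-0.005],"turn":0},{"claw":-1,"travel":[0,0,-0.005],"turn":0},{"claw":-1,"travel":[0,0,-0.005],"turn":0}]'
python3 look.py 38 .595 -.2775 .595 -.2778 .007 pics/l38b.png
```

```text
clock: 8.15
position: [0.5953, -0.2778, 0.0467]
ee_rot: [0.0, 0.991, 0.132, 0.0]
contact_force: [-2.2, 1.1, 5.9]
width: 0.0381
gripper_force: 31.4
clock: 8.45
position: [0.5954, -0.2778, 0.0467]
ee_rot: [0.0, 0.991, 0.132, 0.0]
contact_force: [-2.6, 1.3, 10.0]
width: 0.0379
gripper_force: 31.9
```

View pics/l38b.png

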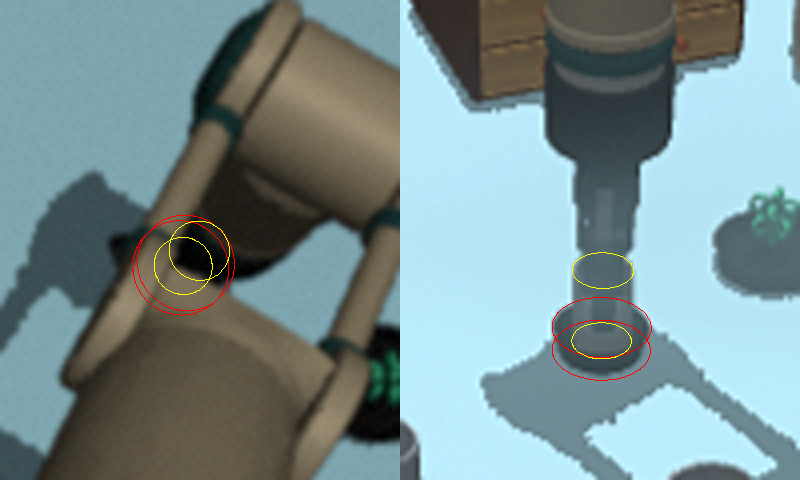

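The flask met the floor at the predicted height, TCP 46.7 mm, with the tube inside the lip at about (602,330). I'll unload, release and go to flask_46.

```bash
R='python3 -m inch'
$R '[{"claw":-1,"travel":[0,0,0.007],"turn":0},{"claw":1,"travel":[0,0,0.007],"turn":0},{"claw":1,"travel":[0,0,0.007],"turn":0},{"claw":1,"travel":[0,0,0.007],"turn":0},{"claw":1,"travel":[0,0,0.007],"turn":0}]'
$R '[{"claw":1,"travel":[0,0,0],"turn":0},{"claw":1,"travel":[0,0,0],"turn":0},{"claw":1,"travel":[0,0,0.1],"turn":0},{"claw":1,"travel":[0,0,0.3],"turn":0},{"claw":1,"travel":[0,0,0.5],"turn":0}]'
$R '[{"claw":1,"travel":[0.356,0.987,0.08],"turn":0},{"claw":1,"travel":[0.356,0.987,0.08],"turn":0},{"claw":1,"travel":[0.356,0.987,0.08],"turn":0},{"claw":1,"travel":[0.356,0.987,0.08],"turn":0},{"claw":1,"travel":[0.356,0.987,0.08],"turn":0}]'
$R '[{"claw":1,"travel":[0,0,0],"turn":0},{"claw":1,"travel":[0,0,0],"turn":0},{"claw":1,"travel":[0,0,0],"turn":0}]'
```

```text
clock: 9.15
position: [0.5953, -0.2778, 0.046]
ee_rot: [-0.0, 0.991, 0.132, -0.0]
contact_force: [-0.3, 0.1, 0.5]
width: 0.0854
gripper_force: 0.0
clock: 9.65
position: [0.5947, -0.2775, 0.1465]
ee_rot: [-0.001, 0.991, 0.132, -0.001]
contact_force: [1.6, -0.4, -0.3]
width: 0.0859
gripper_force: 0.0
clock: 10.15
position: [0.6681, -0.0749, 0.1629]
ee_rot: [-0.001, 0.991, 0.134, 0.001]
contact_force: [-0.6, -0.2, 0.3]
width: 0.0855
gripper_force: 0.0
clock: 10.45
position: [0.6659, -0.0821, 0.162]
ee_rot: [0.0, 0.991, 0.131, -0.0]
contact_force: [0.2, 0.1, 0.2]
width: 0.0855
gripper_force: 0.0
```

```bash
R='python3 -m inch'
$R '[{"claw":1,"travel":[0.003,0.008,-0.2],"turn":0},{"claw":1,"travel":[0.003,0.008,-0.4],"turn":0},{"claw":1,"travel":[0.003,0.008,-0.53],"turn":0},{"claw":1,"travel":[0.003,0.008,-0.6],"turn":0},{"claw":1,"travel":[0.003,0.008,-0.6],"turn":0}]' 30
$R '[{"claw":1,"travel":[0,0,0],"turn":0},{"claw":-1,"travel":[0,0,0],"turn":0},{"claw":-1,"travel":[0,0,0],"turn":0},{"claw":-1,"travel":[0,0,0],"turn":0},{"claw":-1,"travel":[0,0,0],"turn":0}]'
$R '[{"claw":-1,"travel":[0,0,0],"turn":0},{"claw":-1,"travel":[0,0,0],"turn":0},{"claw":-1,"travel":[0,0,0],"turn":0}]'
```

```text
clock: 10.95
position: [0.6654, -0.0799, 0.0402]
ee_rot: [-0.001, 0.991, 0.131, -0.002]
contact_force: [-0.3, -1.1, -0.3]
width: 0.0852
gripper_force: 0.0
clock: 11.45
position: [0.6679, -0.079, 0.044]
ee_rot: [0.001, 0.991, 0.132, 0.001]
contact_force: [-1.7, -0.7, 5.5]
width: 0.046
gripper_force: 30.5
clock: 11.75
position: [0.6679, -0.079, 0.044]
ee_rot: [0.001, 0.991, 0.132, 0.001]
contact_force: [-0.4, 0.3, 5.6]
width: 0.0461
gripper_force: 30.5
```

```bash
R='python3 -m inch'
$R '[{"claw":-1,"travel":[0,0,0.2],"turn":0},{"claw":-1,"travel":[0,0,0.4],"turn":0},{"claw":-1,"travel":[0,0,0.6],"turn":0},{"claw":-1,"travel":[0,0,0.6],"turn":0}]'
$R '[{"claw":-1,"travel":[-0.162,0.909,0],"turn":0},{"claw":-1,"travel":[-0.162,0.909,0],"turn":0},{"claw":-1,"travel":[-0.162,0.909,0],"turn":0},{"claw":-1,"travel":[-0.162,0.909,0],"turn":0}]'
$R '[{"claw":-1,"travel":[-0.162,0.909,0],"turn":0},{"claw":-1,"travel":[-0.162,0.909,0],"turn":0},{"claw":-1,"travel":[-0.162,0.909,0],"turn":0},{"claw":-1,"travel":[-0.162,0.909,0],"turn":0},{"claw":-1,"travel":[-0.162,0.909,0],"turn":0}]'
$R '[{"claw":-1,"travel":[0,0,0],"turn":0},{"claw":-1,"travel":[0,0,0],"turn":0},{"claw":-1,"travel":[0,0,0],"turn":0},{"claw":-1,"travel":[0,0,0],"turn":0}]'
python3 rel.py 46 .044 .603 .2847; python3 look.py 46 .603 .2847 .603 .2847 .118 pics/l46.png
```

```text
clock: 12.15
position: [0.6707, -0.0794, 0.1691]
ee_rot: [0.002, 0.991, 0.132, 0.006]
contact_force: [0.9, -0.2, -0.5]
width: 0.0455
gripper_force: 31.7
clock: 12.55
position: [0.6328, 0.1061, 0.1611]
ee_rot: [-0.001, 0.991, 0.133, -0.001]
contact_force: [-0.8, -0.6, -1.6]
width: 0.0459
gripper_force: 31.8
clock: 13.05
position: [0.6001, 0.2898, 0.1609]
ee_rot: [-0.001, 0.991, 0.135, -0.001]
contact_force: [0.0, -0.4, -2.2]
width: 0.0459
gripper_force: 31.8
clock: 13.45
position: [0.6026, 0.2835, 0.1622]
ee_rot: [0.0, 0.991, 0.131, -0.0]
contact_force: [-0.0, 0.5, -1.8]
width: 0.046
gripper_force: 31.8
tcp [0.6026 0.2835 0.1622] flask obs L,R,bottom [202.25 236.5 ] 322.5 model [207.6 235.8 324.2]
base obs mid 228.6 bottom 367.5 model mid 229.1 bottom 370.4
base correction mm [ 3.5 -5.4] flask x corr if y,z right 4.2 bottom px err 0.0
```

View pics/l46.png

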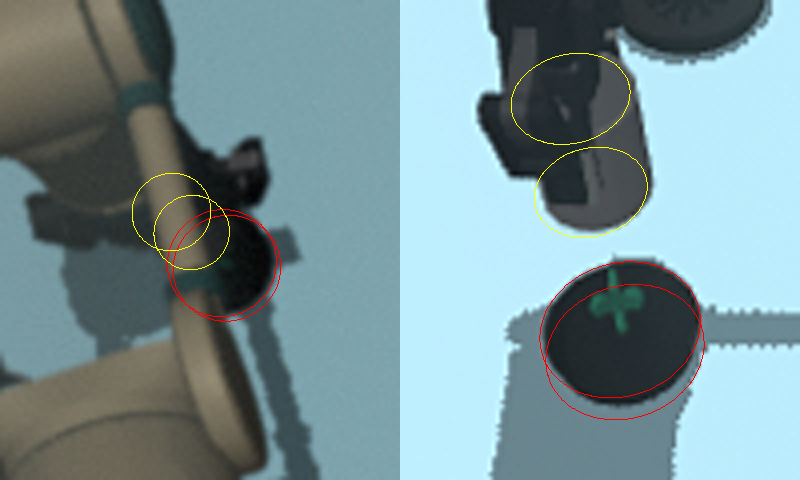

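The side view shows base_46's mouth matching its model ring at (620,330). The held flask sits about 1 px right of and 1.5 px above its model ring at (592,192), so I'll correct by +1 mm in x and +3 mm in y before lowering.

```bash
R='python3 -m inch'
$R '[{"claw":-1,"travel":[0.005,0.015,-0.12],"turn":0},{"claw":-1,"travel":[0.005,0.015,-0.2],"turn":0},{"claw":-1,"travel":[0.005,0.015,-0.25],"turn":0},{"claw":-1,"travel":[0.005,0.015,-0.25],"turn":0},{"claw":-1,"travel":[0.005,0.015,-0.25],"turn":0}]'
python3 look.py 46 .603 .2847 .6036 .2865 .068 pics/l46b.png
```

```text
clock: 14.3
position: [0.6036, 0.2879, 0.1127]
ee_rot: [-0.0, 0.991, 0.132, 0.0]
contact_force: [0.2, -0.1, -1.2]
width: 0.046
gripper_force: 31.8
```

View pics/l46b.png

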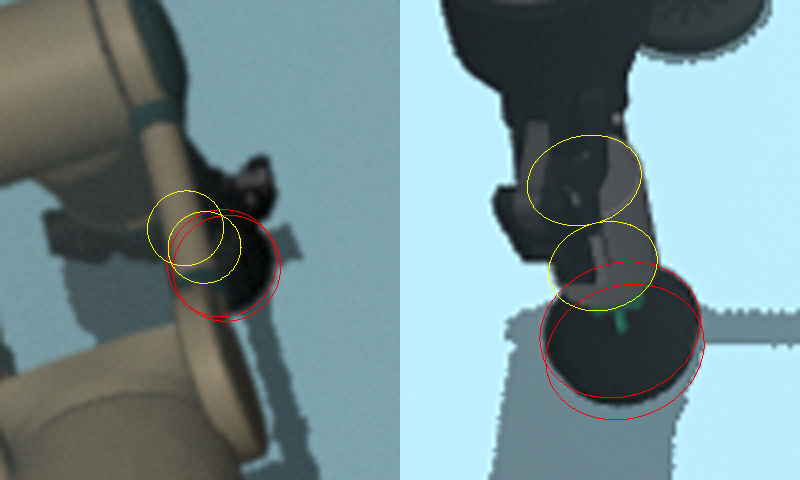

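The flask's lower rim at (603,265) is now aligned with the base axis to about 1 mm, so I'm lowering it.

```bash
R='python3 -m inch'
$R '[{"claw":-1,"travel":[0,0,-0.08],"turn":0},{"claw":-1,"travel":[0,0,-0.16],"turn":0},{"claw":-1,"travel":[0,0,-0.23],"turn":0},{"claw":-1,"travel":[0,0,-0.28],"turn":0},{"claw":-1,"travel":[0,0,-0.28],"turn":0}]'
$R '[{"claw":-1,"travel":[0,0,-0.008],"turn":0},{"claw":-1,"travel":[0,0,-0.016],"turn":0},{"claw":-1,"travel":[0,0,-0.016],"turn":0}]'
$R '[{"claw":-1,"travel":[0,0,-0.007],"turn":0},{"claw":-1,"travel":[0,0,-0.007],"turn":0},{"claw":-1,"travel":[0,0,-0.007],"turn":0}]'
```

```text
clock: 15.0
position: [0.6023, 0.2874, 0.0547]
ee_rot: [0.0, 0.991, 0.132, -0.001]
contact_force: [-1.1, 0.9, -2.0]
width: 0.0458
gripper_force: 31.8
clock: 15.3
position: [0.6036, 0.2879, 0.0536]
ee_rot: [-0.0, 0.991, 0.132, 0.0]
contact_force: [-0.1, 0.0, -2.1]
width: 0.0457
gripper_force: 31.8
clock: 15.6
position: [0.6033, 0.2878, 0.0518]
ee_rot: [0.0, 0.991, 0.132, 0.0]
contact_force: [0.3, -0.2, -1.2]
width: 0.0456
gripper_force: 31.8
```

```bash
R='python3 -m inch'
$R '[{"claw":-1,"travel":[0,0,-0.005],"turn":0},{"claw":-1,"travel":[0,0,-0.005],"turn":0},{"claw":-1,"travel":[0,0,-0.005],"turn":0}]'
$R '[{"claw":-1,"travel":[0,0,-0.004],"turn":0},{"claw":-1,"travel":[0,0,-0.004],"turn":0},{"claw":-1,"travel":[0,0,-0.004],"turn":0}]'
```

```text
clock: 15.9
position: [0.6034, 0.2879, 0.051]
ee_rot: [-0.0, 0.991, 0.132, 0.0]
contact_force: [-1.0, -1.1, 1.3]
width: 0.0456
gripper_force: 32.0
clock: 16.2
position: [0.6034, 0.2879, 0.051]
ee_rot: [-0.0, 0.991, 0.132, 0.0]
contact_force: [-2.2, -0.2, 4.9]
width: 0.0457
gripper_force: 32.4
```

Seated at exactly 51.0 mm. Releasing and going to flask_64.

```bash
R='python3 -m inch'
$R '[{"claw":-1,"travel":[0,0,0.004],"turn":0},{"claw":1,"travel":[0,0,0.004],"turn":0},{"claw":1,"travel":[0,0,0.004],"turn":0},{"claw":1,"travel":[0,0,0.004],"turn":0},{"claw":1,"travel":[0,0,0.004],"turn":0}]'
$R '[{"claw":1,"travel":[0,0,0],"turn":0},{"claw":1,"travel":[0,0,0],"turn":0},{"claw":1,"travel":[0,0,0.1],"turn":0},{"claw":1,"travel":[0,0,0.3],"turn":0},{"claw":1,"travel":[0,0,0.5],"turn":0}]'
$R '[{"claw":1,"travel":[-0.542,0.64,0.08],"turn":0},{"claw":1,"travel":[-0.542,0.64,0.08],"turn":0},{"claw":1,"travel":[-0.542,0.64,0.08],"turn":0},{"claw":1,"travel":[-0.542,0.64,0.08],"turn":0},{"claw":1,"travel":[-0.542,0.64,0.08],"turn":0}]'
$R '[{"claw":1,"travel":[0,0,0],"turn":0},{"claw":1,"travel":[0,0,0],"turn":0},{"claw":1,"travel":[0,0,0],"turn":0}]'
python3 look.py 64 .4946 .4156 .4946 .4156 0 pics/g64.png
```

```text
clock: 16.7
position: [0.6033, 0.2878, 0.0505]
ee_rot: [0.0, 0.991, 0.132, -0.0]
contact_force: [-0.2, 0.5, 0.2]
width: 0.0851
gripper_force: 0.0
clock: 17.2
position: [0.6026, 0.2876, 0.1509]
ee_rot: [0.0, 0.991, 0.132, -0.001]
contact_force: [0.9, -0.2, 0.5]
width: 0.0854
gripper_force: 0.0
clock: 17.7
position: [0.4929, 0.418, 0.1672]
ee_rot: [-0.0, 0.991, 0.134, 0.0]
contact_force: [-0.1, 0.0, 0.4]
width: 0.0855
gripper_force: 0.0
clock: 18.0
position: [0.496, 0.4146, 0.1664]
ee_rot: [0.0, 0.991, 0.131, -0.0]
contact_force: [0.5, 0.9, 0.4]
width: 0.0851
gripper_force: 0.0
```

View pics/g64.png

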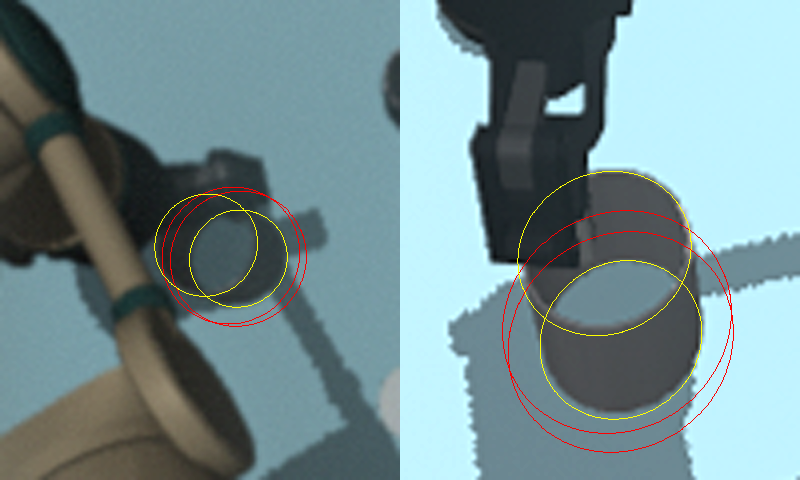

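The flask_64 outline matches at about (610,290). I'm descending on it.

```bash
R='python3 -m inch'
$R '[{"claw":1,"travel":[-0.004,0.007,-0.15],"turn":0},{"claw":1,"travel":[-0.004,0.007,-0.3],"turn":0},{"claw":1,"travel":[-0.004,0.007,-0.45],"turn":0},{"claw":1,"travel":[-0.004,0.007,-0.54],"turn":0},{"claw":1,"travel":[-0.004,0.007,-0.6],"turn":0}]' 30
$R '[{"claw":1,"travel":[0,0,0],"turn":0},{"claw":1,"travel":[0,0,0],"turn":0},{"claw":-1,"travel":[0,0,0],"turn":0},{"claw":-1,"travel":[0,0,0],"turn":0},{"claw":-1,"travel":[0,0,0],"turn":0}]'
$R '[{"claw":-1,"travel":[0,0,0],"turn":0},{"claw":-1,"travel":[0,0,0],"turn":0},{"claw":-1,"travel":[0,0,0],"turn":0}]'
```

```text
clock: 18.7
position: [0.4935, 0.4164, 0.0448]
ee_rot: [0.001, 0.991, 0.132, -0.001]
contact_force: [0.4, -0.4, 0.8]
width: 0.0856
gripper_force: 0.0
clock: 19.2
position: [0.495, 0.4175, 0.0485]
ee_rot: [-0.0, 0.991, 0.132, 0.001]
contact_force: [0.5, -1.3, 5.7]
width: 0.0641
gripper_force: 33.4
clock: 19.5
position: [0.495, 0.4175, 0.0485]
ee_rot: [-0.0, 0.991, 0.132, 0.001]
contact_force: [0.8, -1.2, 6.6]
width: 0.0642
gripper_force: 33.5
```

```bash
R='python3 -m inch'
$R '[{"claw":-1,"travel":[0,0,0.2],"turn":0},{"claw":-1,"travel":[0,0,0.4],"turn":0},{"claw":-1,"travel":[0,0,0.6],"turn":0},{"claw":-1,"travel":[0,0,0.6],"turn":0}]'
$R '[{"claw":-1,"travel":[0.42,-0.841,0],"turn":0},{"claw":-1,"travel":[0.42,-0.841,0],"turn":0},{"claw":-1,"travel":[0.42,-0.841,0],"turn":0},{"claw":-1,"travel":[0.42,-0.841,0],"turn":0},{"claw":-1,"travel":[0.42,-0.841,0],"turn":0}]'
$R '[{"claw":-1,"travel":[0.42,-0.841,0],"turn":0},{"claw":-1,"travel":[0.42,-0.841,0],"turn":0},{"claw":-1,"travel":[0.42,-0.841,0],"turn":0},{"claw":-1,"travel":[0.42,-0.841,0],"turn":0},{"claw":-1,"travel":[0.42,-0.841,0],"turn":0}]'
$R '[{"claw":-1,"travel":[0,0,-0.1],"turn":0},{"claw":-1,"travel":[0,0,-0.15],"turn":0},{"claw":-1,"travel":[0,0,-0.15],"turn":0},{"claw":-1,"travel":[0,0,-0.15],"turn":0},{"claw":-1,"travel":[0,0,-0.15],"turn":0}]'
python3 look.py 64 .6632 .0796 .6632 .081 .09 pics/l64.png
```

```text
clock: 19.9
position: [0.497, 0.4195, 0.1734]
ee_rot: [-0.003, 0.991, 0.132, 0.006]
contact_force: [0.8, 0.8, -0.4]
width: 0.0639
gripper_force: 34.9
clock: 20.4
position: [0.5798, 0.2441, 0.1654]
ee_rot: [0.002, 0.992, 0.129, -0.0]
contact_force: [-0.2, 1.0, -2.5]
width: 0.0646
gripper_force: 35.0
clock: 20.9
position: [0.664, 0.0763, 0.1652]
ee_rot: [0.001, 0.992, 0.13, -0.0]
contact_force: [0.1, 0.1, -2.0]
width: 0.0639
gripper_force: 35.1
clock: 21.4
position: [0.6624, 0.0816, 0.1374]
ee_rot: [0.0, 0.991, 0.132, 0.001]
contact_force: [-0.3, -0.2, -1.3]
width: 0.064
gripper_force: 35.1
```

View pics/l64.png

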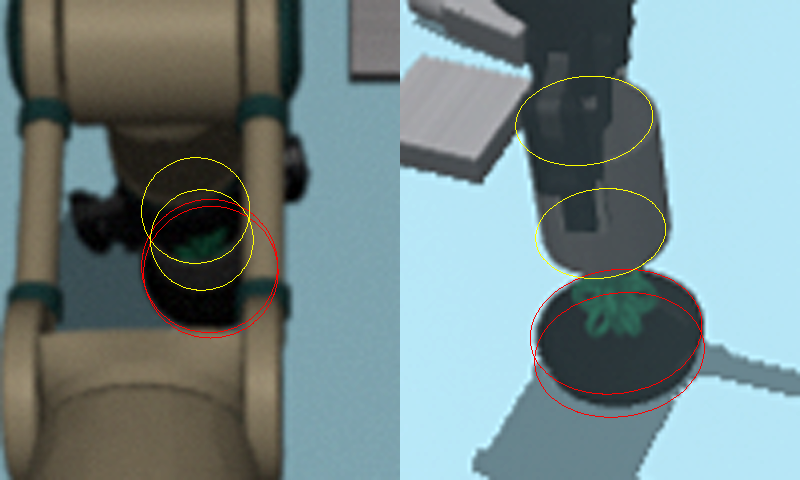

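The base_64 mouth ring matches at (617,332). The flask rim ring at (601,233) is about 1 px off, so I'll shift +1 mm in x and lower.

```bash
R='python3 -m inch'
$R '[{"claw":-1,"travel":[0.005,0,-0.1],"turn":0},{"claw":-1,"travel":[0.005,0,-0.2],"turn":0},{"claw":-1,"travel":[0.005,0,-0.29],"turn":0},{"claw":-1,"travel":[0.005,0,-0.35],"turn":0},{"claw":-1,"travel":[0.005,0,-0.38],"turn":0}]'
$R '[{"claw":-1,"travel":[0,0,0],"turn":0},{"claw":-1,"travel":[0,0,-0.007],"turn":0},{"claw":-1,"travel":[0,0,-0.014],"turn":0},{"claw":-1,"travel":[0,0,-0.014],"turn":0}]'
$R '[{"claw":-1,"travel":[0,0,-0.007],"turn":0},{"claw":-1,"travel":[0,0,-0.007],"turn":0},{"claw":-1,"travel":[0,0,-0.007],"turn":0}]'
```

```text
clock: 22.1
position: [0.6626, 0.0808, 0.0597]
ee_rot: [-0.0, 0.991, 0.132, -0.001]
contact_force: [-0.3, -0.1, -1.7]
width: 0.064
gripper_force: 35.1
clock: 22.5
position: [0.6634, 0.0808, 0.0585]
ee_rot: [0.0, 0.991, 0.132, 0.0]
contact_force: [-0.1, 0.1, -2.4]
width: 0.064
gripper_force: 35.1
clock: 22.8
position: [0.6631, 0.0808, 0.0566]
ee_rot: [0.0, 0.991, 0.132, 0.0]
contact_force: [-0.5, -0.6, -2.3]
width: 0.0639
gripper_force: 35.1
```

```bash
R='python3 -m inch'
$R '[{"claw":-1,"travel":[0,0,-0.005],"turn":0},{"claw":-1,"travel":[0,0,-0.005],"turn":0},{"claw":-1,"travel":[0,0,-0.005],"turn":0}]'
$R '[{"claw":-1,"travel":[0,0,-0.004],"turn":0},{"claw":-1,"travel":[0,0,-0.004],"turn":0},{"claw":-1,"travel":[0,0,-0.004],"turn":0}]'
```

```text
clock: 23.1
position: [0.6632, 0.0808, 0.0556]
ee_rot: [0.0, 0.991, 0.132, 0.0]
contact_force: [0.3, -0.1, -1.4]
width: 0.064
gripper_force: 35.1
clock: 23.4
position: [0.6632, 0.0808, 0.0555]
ee_rot: [0.0, 0.991, 0.132, 0.0]
contact_force: [-1.7, -0.5, 4.9]
width: 0.0642
gripper_force: 35.5
```

Seated at 55.5 mm. Releasing and going to flask_55.

```bash
R='python3 -m inch'
$R '[{"claw":-1,"travel":[0,0,0.003],"turn":0},{"claw":1,"travel":[0,0,0.003],"turn":0},{"claw":1,"travel":[0,0,0.003],"turn":0},{"claw":1,"travel":[0,0,0.003],"turn":0},{"claw":1,"travel":[0,0,0.003],"turn":0}]'
$R '[{"claw":1,"travel":[0,0,0],"turn":0},{"claw":1,"travel":[0,0,0],"turn":0},{"claw":1,"travel":[0,0,0.1],"turn":0},{"claw":1,"travel":[0,0,0.3],"turn":0},{"claw":1,"travel":[0,0,0.5],"turn":0}]'
$R '[{"claw":1,"travel":[-0.47,-0.421,0.08],"turn":0},{"claw":1,"travel":[-0.47,-0.421,0.08],"turn":0},{"claw":1,"travel":[-0.47,-0.421,0.08],"turn":0},{"claw":1,"travel":[-0.47,-0.421,0.08],"turn":0},{"claw":1,"travel":[-0.47,-0.421,0.08],"turn":0}]'
$R '[{"claw":1,"travel":[-0.47,-0.421,0],"turn":0},{"claw":1,"travel":[-0.47,-0.421,0],"turn":0},{"claw":1,"travel":[-0.47,-0.421,0],"turn":0},{"claw":1,"travel":[-0.47,-0.421,0],"turn":0},{"claw":1,"travel":[-0.47,-0.421,0],"turn":0}]'
$R '[{"claw":1,"travel":[0,0,0],"turn":0},{"claw":1,"travel":[0,0,0],"turn":0},{"claw":1,"travel":[0,0,0],"turn":0}]'
```

```text
clock: 23.9
position: [0.6631, 0.0808, 0.0551]
ee_rot: [0.0, 0.991, 0.132, -0.0]
contact_force: [-0.3, -0.4, 0.5]
width: 0.0851
gripper_force: 0.0
clock: 24.4
position: [0.6624, 0.0808, 0.1555]
ee_rot: [-0.0, 0.991, 0.132, -0.001]
contact_force: [1.2, 0.2, 0.1]
width: 0.0856
gripper_force: 0.0
clock: 24.9
position: [0.5694, -0.0036, 0.1719]
ee_rot: [0.0, 0.991, 0.131, 0.001]
contact_force: [0.5, 1.1, -0.8]
width: 0.0854
gripper_force: 0.0
clock: 25.4
position: [0.4765, -0.0874, 0.1715]
ee_rot: [-0.0, 0.991, 0.132, 0.001]
contact_force: [1.0, 0.3, 0.1]
width: 0.0856
gripper_force: 0.0
clock: 25.7
position: [0.4759, -0.0869, 0.1712]
ee_rot: [-0.0, 0.991, 0.133, 0.0]
contact_force: [-0.2, 1.0, 0.7]
width: 0.0853
gripper_force: 0.0
```

Descend from .171 to .043 and grip.

```bash
R='python3 -m inch'
$R '[{"claw":1,"travel":[0,-0.003,-0.2],"turn":0},{"claw":1,"travel":[0,-0.003,-0.36],"turn":0},{"claw":1,"travel":[0,-0.003,-0.5],"turn":0},{"claw":1,"travel":[0,-0.003,-0.58],"turn":0},{"claw":1,"travel":[0,-0.003,-0.64],"turn":0}]' 30
$R '[{"claw":1,"travel":[0,0,0],"turn":0},{"claw":1,"travel":[0,0,0],"turn":0},{"claw":-1,"travel":[0,0,0],"turn":0},{"claw":-1,"travel":[0,0,0],"turn":0},{"claw":-1,"travel":[0,0,0],"turn":0}]'
$R '[{"claw":-1,"travel":[0,0,0],"turn":0},{"claw":-1,"travel":[0,0,0],"turn":0},{"claw":-1,"travel":[0,0,0],"turn":0}]'
```

```text
clock: 26.2
position: [0.4748, -0.0876, 0.0418]
ee_rot: [-0.0, 0.991, 0.132, -0.001]
contact_force: [-0.4, 0.1, 0.6]
width: 0.0856
gripper_force: 0.0
clock: 26.7
position: [0.4757, -0.0882, 0.0444]
ee_rot: [0.0, 0.991, 0.132, 0.001]
contact_force: [-0.5, -0.4, 3.7]
width: 0.0545
gripper_force: 31.3
clock: 27.0
position: [0.4757, -0.0883, 0.0443]
ee_rot: [0.0, 0.991, 0.132, 0.001]
contact_force: [-0.7, 0.4, 6.2]
width: 0.0542
gripper_force: 31.5
```

```bash
R='python3 -m inch'
$R '[{"claw":-1,"travel":[0,0,0.2],"turn":0},{"claw":-1,"travel":[0,0,0.4],"turn":0},{"claw":-1,"travel":[0,0,0.6],"turn":0},{"claw":-1,"travel":[0,0,0.62],"turn":0}]'
$R '[{"claw":-1,"travel":[0.102,-0.786,0],"turn":0},{"claw":-1,"travel":[0.102,-0.786,0],"turn":0},{"claw":-1,"travel":[0.102,-0.786,0],"turn":0},{"claw":-1,"travel":[0.102,-0.786,0],"turn":0},{"claw":-1,"travel":[0.102,-0.786,0],"turn":0}]'
$R '[{"claw":-1,"travel":[0.102,-0.786,0],"turn":0},{"claw":-1,"travel":[0.102,-0.786,0],"turn":0},{"claw":-1,"travel":[0.102,-0.786,0],"turn":0},{"claw":-1,"travel":[0.102,-0.786,0],"turn":0},{"claw":-1,"travel":[0.102,-0.786,0],"turn":0}]'
$R '[{"claw":-1,"travel":[0,0,-0.1],"turn":0},{"claw":-1,"travel":[0,0,-0.17],"turn":0},{"claw":-1,"travel":[0,0,-0.17],"turn":0},{"claw":-1,"travel":[0,0,-0.17],"turn":0},{"claw":-1,"travel":[0,0,-0.17],"turn":0}]'
python3 look.py 55 .5165 -.4025 .5165 -.4025 .09 pics/l55.png
```

```text
clock: 27.4
position: [0.4781, -0.0892, 0.1722]
ee_rot: [0.002, 0.991, 0.132, 0.005]
contact_force: [1.2, 0.8, -1.3]
width: 0.0541
gripper_force: 33.1
clock: 27.9
position: [0.4949, -0.2468, 0.1658]
ee_rot: [-0.001, 0.991, 0.131, -0.001]
contact_force: [0.3, 0.4, -2.3]
width: 0.054
gripper_force: 33.2
clock: 28.4
position: [0.5155, -0.4022, 0.1659]
ee_rot: [-0.001, 0.991, 0.131, -0.001]
contact_force: [-0.3, 0.3, -1.8]
width: 0.0542
gripper_force: 33.3
clock: 28.9
position: [0.5164, -0.4021, 0.1342]
ee_rot: [0.0, 0.991, 0.132, 0.0]
contact_force: [-0.2, 0.1, -0.4]
width: 0.0543
gripper_force: 33.3
```

View pics/l55.png

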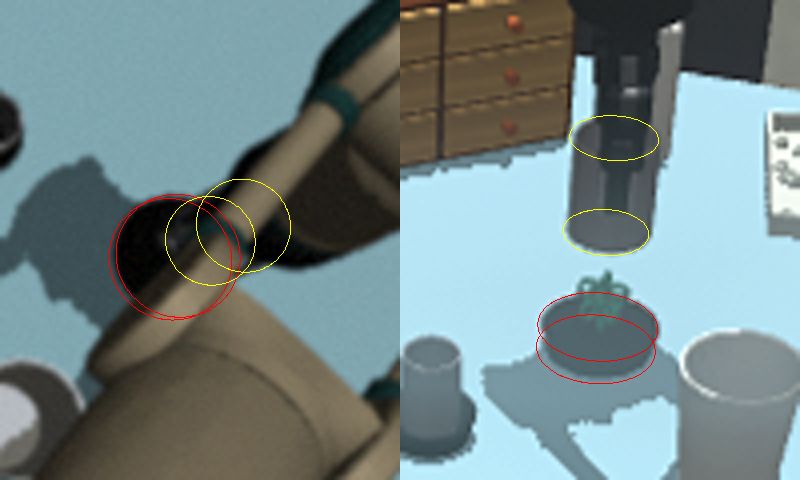

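Base_55's mouth at (600,327) and the flask's lower rim at (608,232) fit their rings, with the flask about 0.6 px too far right. I'll shift +1 mm in x and lower. Flask_38 is seen standing in its base at (432,400).

```bash
R='python3 -m inch'
$R '[{"claw":-1,"travel":[0.006,0,-0.1],"turn":0},{"claw":-1,"travel":[0.006,0,-0.2],"turn":0},{"claw":-1,"travel":[0.006,0,-0.29],"turn":0},{"claw":-1,"travel":[0.006,0,-0.35],"turn":0},{"claw":-1,"travel":[0.006,0,-0.385],"turn":0}]'
$R '[{"claw":-1,"travel":[0,0,0],"turn":0},{"claw":-1,"travel":[0,0,-0.007],"turn":0},{"claw":-1,"travel":[0,0,-0.014],"turn":0},{"claw":-1,"travel":[0,0,-0.014],"turn":0}]'
$R '[{"claw":-1,"travel":[0,0,-0.007],"turn":0},{"claw":-1,"travel":[0,0,-0.007],"turn":0},{"claw":-1,"travel":[0,0,-0.007],"turn":0}]'
```

```text
clock: 29.6
position: [0.5168, -0.4024, 0.0554]
ee_rot: [-0.0, 0.991, 0.132, -0.0]
contact_force: [-0.4, -0.0, -1.5]
width: 0.0544
gripper_force: 33.3
clock: 30.0
position: [0.5173, -0.4028, 0.0541]
ee_rot: [0.0, 0.991, 0.132, 0.0]
contact_force: [-0.4, -0.1, -1.7]
width: 0.0542
gripper_force: 33.3
clock: 30.3
position: [0.5171, -0.4026, 0.0522]
ee_rot: [0.0, 0.991, 0.132, 0.0]
contact_force: [0.2, -0.3, -1.5]
width: 0.0545
gripper_force: 33.3
```

```bash
R='python3 -m inch'
$R '[{"claw":-1,"travel":[0,0,-0.004],"turn":0},{"claw":-1,"travel":[0,0,-0.004],"turn":0},{"claw":-1,"travel":[0,0,-0.004],"turn":0}]'
$R '[{"claw":-1,"travel":[0,0,-0.004],"turn":0},{"claw":-1,"travel":[0,0,-0.004],"turn":0},{"claw":-1,"travel":[0,0,-0.004],"turn":0}]'
```

```text
clock: 30.6
position: [0.5172, -0.4027, 0.0515]
ee_rot: [0.0, 0.991, 0.132, 0.0]
contact_force: [0.1, 0.9, -0.6]
width: 0.0541
gripper_force: 33.4
clock: 30.9
position: [0.5172, -0.4027, 0.0514]
ee_rot: [0.0, 0.991, 0.132, 0.0]
contact_force: [-1.6, 1.3, 6.3]
width: 0.0541
gripper_force: 33.7
```

```bash
R='python3 -m inch'
$R '[{"claw":-1,"travel":[0,0,0.003],"turn":0},{"claw":1,"travel":[0,0,0.003],"turn":0},{"claw":1,"travel":[0,0,0.003],"turn":0},{"claw":1,"travel":[0,0,0.003],"turn":0},{"claw":1,"travel":[0,0,0.003],"turn":0}]'
$R '[{"claw":1,"travel":[0,0,0],"turn":0},{"claw":1,"travel":[0,0,0],"turn":0},{"claw":1,"travel":[0,0,0.1],"turn":0},{"claw":1,"travel":[0,0,0.3],"turn":0},{"claw":1,"travel":[0,0,0.5],"turn":0}]'
$R '[{"claw":1,"travel":[0,0,0.25],"turn":0},{"claw":1,"travel":[0,0,0.5],"turn":0},{"claw":1,"travel":[0,0,0.5],"turn":0}]'
$R '[{"claw":1,"travel":[-0.8,-0.4,0],"turn":0},{"claw":1,"travel":[-0.8,-0.4,0],"turn":0},{"claw":1,"travel":[-0.8,-0.4,0],"turn":0},{"claw":1,"travel":[-0.8,-0.4,0],"turn":0},{"claw":1,"travel":[-0.8,-0.4,0],"turn":0}]'
$R '[{"claw":1,"travel":[-0.9,-0.35,0],"turn":0},{"claw":1,"travel":[-0.9,-0.35,0],"turn":0},{"claw":1,"travel":[-0.9,-0.35,0],"turn":0},{"claw":1,"travel":[-0.9,-0.35,0],"turn":0},{"claw":1,"travel":[-0.9,-0.35,0],"turn":0}]'
$R '[{"claw":1,"travel":[0,0,0],"turn":0},{"claw":1,"travel":[0,0,0],"turn":0},{"claw":1,"travel":[0,0,0],"turn":0}]'
python3 - <<'E'
from h import *
t=imaging.get_image("top")[140:300,120:520];s=imaging.get_image("side")[110:420,180:480]
t=cv2.resize(t,(500,200));s=cv2.resize(s,(387,400));c=np.zeros((600,500,3),np.uint8);c[:200]=t;c[200:,:387]=s
cv2.imwrite("pics/final.png",np.clip(c*1.3,0,255).astype(np.uint8)[:,:,::-1])
E
```

```text
clock: 31.4
position: [0.517, -0.4025, 0.0509]
ee_rot: [-0.0, 0.991, 0.132, -0.0]
contact_force: [-0.5, 0.0, -0.7]
width: 0.0853
gripper_force: 0.0
clock: 31.9
position: [0.5166, -0.4021, 0.1513]
ee_rot: [-0.001, 0.991, 0.132, -0.001]
contact_force: [1.2, -1.0, 0.9]
width: 0.0857
gripper_force: 0.0
clock: 32.2
position: [0.5199, -0.4052, 0.2601]
ee_rot: [0.006, 0.991, 0.132, 0.005]
contact_force: [0.2, -0.6, 0.0]
width: 0.0854
gripper_force: 0.0
clock: 32.7
position: [0.3534, -0.4842, 0.2508]
ee_rot: [0.0, 0.992, 0.13, -0.001]
contact_force: [0.5, 0.4, -0.6]
width: 0.0855
gripper_force: 0.0
clock: 33.2
position: [0.1731, -0.5544, 0.2507]
ee_rot: [0.0, 0.992, 0.13, -0.001]
contact_force: [1.4, -0.1, -0.0]
width: 0.0854
gripper_force: 0.0
clock: 33.5
position: [0.1787, -0.552, 0.251]
ee_rot: [-0.0, 0.991, 0.133, 0.0]
contact_force: [-0.3, 0.0, -1.5]
width: 0.085
gripper_force: 0.0
```

View pics/final.png

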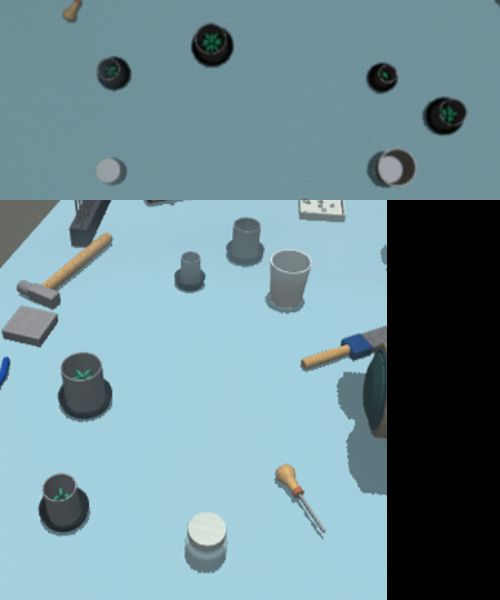

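All four flasks stand upright inside their lips, at (82,380), (61,500), (190,270) and (246,240) in the side part. The jar at (207,540) and the cup at (290,278) look undisturbed. Each flask also met its base floor at the expected height.

```bash
python3 -c "
from rig import ticket
print(ticket.sign_off())"
```

```text
the job is handed in; nothing more can be done
None
```

All four flasks were lowered over their wax trees and stand flat inside the lips of their matching bases, the jar and cup look undisturbed, and the job was handed in at about 34 s.

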